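# Back off the knurled clamping ring on the board fixture

### The job

The round circuit board on the bench is held in its fixture by a knurled clamping ring. Loosen the ring: press a fingertip lightly on the knurled rim and roll it round counter-clockwise (seen from above) until the ring's lug has come round to the index post for the second time, stop with the lug lined up with the post, and take the hand away. Touch the ring only: do not pinch, lift or force it, and leave the two stand-offs on the fixture and everything else on the bench where they are.

Things in the scene. Friction and masses are not known exactly. Their poses are not given: they have to be found in the camera images.
- fixture: the clamping fixture, fixed to the bench: grey plate 150 x 130 x 12 (mm here and below), its top 20 above the bench, with a black drum 104 across on it, and the ring above the drum. Origin: at bench height on the ring's axis; z up; the index post stands towards its -x. Lies right of the drawer cabinet; place and yaw vary.
- ring_top (a point): centre of the knurled ring, on its vertical axis, in the plane of its top face (about 66 above the bench). The ring is dark steel, 110 outside and 58 inside diameter, 20 high; its flat knurled top is 26 wide, mid-line 42 from the axis. The board lies in the bore, 23 below the top face. It rises 1 mm per turn as it loosens.
- ring_lug (a point): outer end of the steel index lug on the ring: a tab 8 wide that sticks out 8 from the ring's rim, top 2 to 3 below the ring's top face; the point is 63.5 from the axis and goes round with the ring
- index_post (a point): top of the index post: a square steel post 8 x 8 that stands on the fixture's plate, 69 from the ring's axis, its top 59 above the bench; fixed
- clamp_ring (a joint): angle of the ring, rad, growing as it is loosened (counter-clockwise from above). 0 = fully tight, lug at the post; it starts at 0.3 to 3.2, the lug up to half a turn past the post; 6.28 = lug at the post for the first time; 12.57 = lug at the post for the second time, which is wanted; stop at 16
- ring_spring (a joint): how far the ring is pressed down on its springs, m: 0 at rest, up to 0.006 pressed, negative if it is pulled up. The springs give about 1.5 N per mm, then a hard stop; 2 to 5 mm of press gives enough grip to drag the ring round with a fingertip (it turns stiffly, 0.05 N m, and stays where it is left). More than 60 N damages it.
- spacer_a: aluminium stand-off, 18 across, 30 tall, standing loose on the far left corner of the fixture's plate (fixture's +x, +y); origin at its foot
- spacer_b: the same, on the far right corner (fixture's +x, -y)
- speaker: small loudspeaker driver, 78 x 78 x 45, lying face down on the bench behind the fixture; bystander, loose; origin at its underside
- parts_bin: open black bin of small screws, 100 x 69 x 38, on the bench behind the fixture; bystander, loose; origin at its underside
- bottle: white solvent bottle, 62 across and 128 tall, on the bench left of the drawer cabinet; bystander, loose; origin at its underside

How it is judged:
On the way, in this order (a step that is already met when the one before it is completed fails the run):
1. a finger turns the ring past the post for the first time (value of joint clamp_ring above 6.18319 rad and contact force between the fingers and clamp_ring above 0.3 N), for 0.05 s.
2. the ring has come round to the post for the second time (value of joint clamp_ring above 12.2664 rad), for 0.2 s.
At the end, for the whole second after the job is handed in: The ring stands at 12.57 rad within 0.3 rad: lug at the index post for the second time, within about 18 mm along the rim; the ring is at rest (value of joint clamp_ring between 12.2664 and 12.8664 rad and velocity of joint clamp_ring between -0.05 and 0.05 rad/s and horizontal distance between ring_lug and index_post below 0.024 m); the robot touches nothing.
It fails at once if the ring is pulled up by more than 3 mm (value of joint ring_spring below -0.003 m).
It fails at once if the ring is pressed with more than 60 N (contact force between any of the fingers, the arm and clamp_ring above 60 N).
It fails at once if a stand-off on the fixture is moved by more than 15 mm, or tipped (distance of any of spacer_a, spacer_b from where it was at the start of the episode above 0.015 m or angle between any of spacer_a, spacer_b's own z axis and vertical above 0.5 rad).
It fails at once if another loose thing on the bench is moved by more than 20 mm (distance of any of speaker, parts_bin, bottle from where it was at the start of the episode above 0.02 m).
It also fails if it takes over 51 s, if anything falls off the work surface, if the arm or the gripper's body presses on something with over 40 N, if the wrist force passes 120 N, or if a joint passes its speed limit or range.

### The arm

A 7-joint arm with a two-finger parallel gripper is mounted at the origin on the work surface; the furniture and walls round the work are solid. World frame = base frame: x ahead of the robot, y to its left, z up, the work surface at z = 0. Lengths are in m, angles in rad, forces in N, time in s.
With the tool pointing down it reaches from about 0.35 to 0.9 m from the base axis. Payload 8.1 kg.
Tool frame: the origin (TCP) lies at the very end of the fingers, on their centre line; the grasp point (between the pads) lies behind it (robot.tcp_to_grasp is the z of the grasp point in the tool frame, in m); z points along the fingers, y is the line along which they close (so a half turn about z gives the same grasp; the last joint's range is limited). The gripper opens to 85 mm and grips with 20 to 120 N. Pads are 22 mm wide; open, the fingers measure 114 mm over their backs; the gripper's body (76 mm by 85 mm) begins 54 mm behind the grasp point. The pads swing forward as they close: fully open they stand 13 mm farther back than shut.
Start: joints at [-1.204, 0.434, 0.025, 1.573, -0.012, 1.134, -0.075], TCP at [0.283, 0.557, 0.211] pointing down, gripper open.
Joint ranges: [-2.62, 2.62], [-0.44, 2.09], [-1.27, 1.32], [0.08, 2.57], [-1.32, 4.46], [0.12, 2], [-2.74, 2.74]. Speed limits (rad/s): [2.22, 2.22, 3.01, 3.01, 3.14, 3.14, 3.14].

### API

Orientations are given as a unit quaternion [x, y, z, w].
In Python, from rig import robot gives the robot as it stands.
- The arm moves only by the tool send_rows, never from a script. Its argument "plan" is a list of rows, each an object of numbers: "wx", "wy", "wz": the turn, a rotation vector about the world's x, y, z in rad; "tx", "ty", "tz": the shift along the world's x, y, z in m; "claw": the finger opening in m, from 0 to 0.0854. A call has 1 to 5 rows; each row shifts and turns the commanded pose from where the row before left it; what a row does not reach is not made up. A row lasts 1/8 s, in which the tool goes at most 62.5 mm and 10.7 degrees, less where a joint would pass 70% of its speed; a pose out of reach is approached as far as the arm can. A call is refused whole if a number of a shift passes 0.0625 or a number of a turn 0.188, either way. A call with a gripper value outside its range is refused whole. The fingers move at their own pace and stop on an object; "force" is the grip in N (left out, the last holds). Time passes only in rows, so rows that do not move let the fingers close. It gives the time, the measured TCP pose, the force, the opening and the grip force at its end, in the units of the state.
- robot.get_state(): the state, without advancing time (a new reading comes with each control period).
- robot.capture(name): name is "side" or "top" or "wrist"; returns (picture, depth): 420x560x3 uint8, blue, green, red; 420x560 float32, m along the optical axis (not along the pixel's ray), 0 where there is no reading.
- robot.camera_params(name): a dict with "K" (3x3 intrinsics, pixels), "rvec" (rotation vector, rad) and "tvec" (3), from world to camera coordinates, as OpenCV has them. Camera axes: x right, y down, z forward; pixel columns grow to the right and rows downward; lengths in m; the calibration is good to about 2 mm. A picture is of the moment at which its call begins: read the wrist's pose just before it. camera_params takes no time and is no camera call; for the wrist camera it gives the pose at the moment of the call.
- robot.hand_in(): hands the job in; it is judged then, once.
The state is a dict: "t": time; "qpos": joint angles; "qvel": joint speeds; "joint_torque": joint torques, N m; "tcp_pos": TCP position; "ee_rot": TCP orientation; "wrist_force": force on the tool from outside, world axes, zero at the start; "moment": the same for the moment, N m; "opening": finger opening in m; "gripper_force": force on a finger pad.
Only numpy, scipy, OpenCV 4.12 (cv2) and the standard library are available. Lean on these libraries where they do the work, as an engineer would, in place of code of your own. Each camera call takes 0.05 s, during which the arm holds its last target. There are 200 camera calls.

## Working session

There is one attempt and no reset: what is moved stays moved. The work goes in short steps, Python scripts to look and compute and a tool call to move; the robot and the scene stay as the last step left them, time stands still between calls to the robot, and variables do not carry over. Pictures are saved under pics/ and viewed, at most 10 in all, crops included, and the job is handed in when it is done.

Besides the shell and the picture viewer there is one more tool, called after "Request:" by a JSON object that holds its "name" and its "arguments". send_rows: Moves the arm, as the interface text tells. Its arguments: {"type":"object","properties":{"plan":{"type":"array","items":{"type":"object","properties":{"wx":{"type":"number"},"wy":{"type":"number"},"wz":{"type":"number"},"tx":{"type":"number"},"ty":{"type":"number"},"tz":{"type":"number"},"claw":{"type":"number"}}}},"force":{"type":"number"}},"required":["plan"]}

```bash
ls; mkdir -p pics; python3 - <<'E'
from rig import robot
import cv2,numpy as np
s=robot.get_state();print(s['t'],s['tcp_pos'],s['ee_rot'],s['opening'],robot.tcp_to_grasp)
for n in ['top','side']:
    p,d=robot.capture(n);cv2.imwrite(f'pics/{n}0.png',p);np.save(f'pics/{n}0.npy',d)
    c=robot.camera_params(n);R=cv2.Rodrigues(np.array(c['rvec']))[0];print(n,c['K'],-R.T@np.array(c['tvec']).ravel(),R)
E
```

```text
pics
0.0 [0.28275263 0.55679247 0.21043703] [ 2.32742134e-01  9.72538178e-01 -7.63560063e-04 -8.90720901e-05] 0.08534096735796255 -0.0187
top [[448.30866287   0.         277.07539916]
 [  0.         448.30866287 202.43808145]
 [  0.           0.           1.        ]] [ 0.307769   -0.07964039  1.00157126] [[ 0.00939272 -0.99993327  0.00672501]
 [-0.98203344 -0.01049176 -0.18841511]
 [ 0.18847309 -0.00483446 -0.98206645]]
side [[388.46576194   0.         280.81615148]
 [  0.         388.46576194 215.33820954]
 [  0.           0.           1.        ]] [ 0.22255506 -0.81971369  0.41296365] [[ 0.95473457 -0.29693375  0.01767044]
 [-0.09797533 -0.36999934 -0.92385136]
 [ 0.28086069  0.88030156 -0.38234334]]
```

View pics/top0.png

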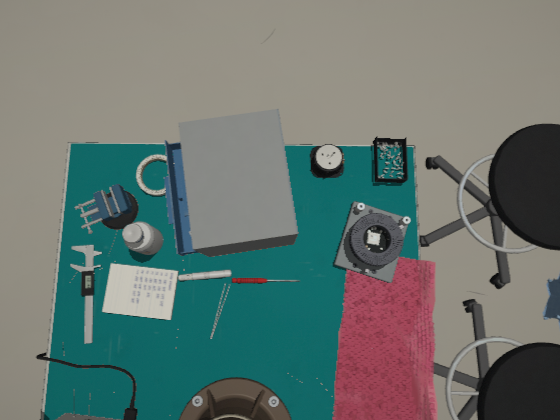

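View pics/side0.png

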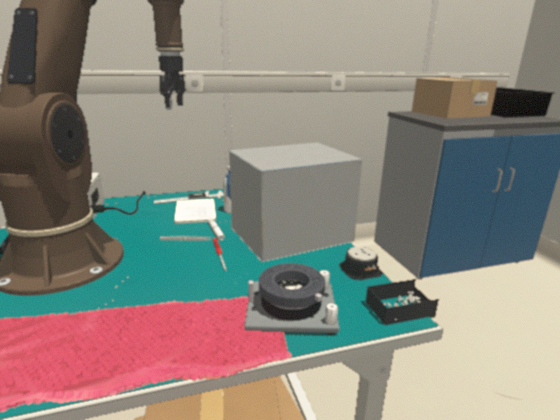

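The top view shows the fixture at about (372,240), with stand-offs at (361,207) and (407,219). The side view shows the ring at (291,287). I'll enlarge both.

```bash
python3 - <<'E'
import cv2,numpy as np
a=cv2.imread('pics/top0.png')[190:290,320:425];b=cv2.imread('pics/side0.png')[255:340,235:350]
A=cv2.resize(a,(400,381),interpolation=cv2.INTER_CUBIC);B=cv2.resize(b,(400,296),interpolation=cv2.INTER_CUBIC)
B=cv2.copyMakeBorder(B,0,85,0,0,cv2.BORDER_CONSTANT)
o=np.hstack([A,B]);o=cv2.convertScaleAbs(o,alpha=1.6,beta=15);cv2.imwrite('pics/c0.png',o)
# depth-based heights (both)
from rig import robot
for n,(u0,u1,v0,v1) in {'top':(330,420,195,285),'side':(245,340,262,330)}.items():
    d=np.load(f'pics/{n}0.npy');c=robot.camera_params(n);R=cv2.Rodrigues(np.array(c['rvec']))[0]
    v,u=np.mgrid[v0:v1,u0:u1];z=d[v,u];K=c['K']
    P=np.stack([(u-K[0][2])/K[0][0]*z,(v-K[1][2])/K[1][1]*z,z],-1)-np.array(c['tvec']).ravel()
    W=(P@R)[z>0]
    print(n,np.histogram(W[:,2],bins=np.arange(-.005,.09,.005)))
    r=W[(W[:,2]>.060)&(W[:,2]<.075)]
    (cx,cy),rad=cv2.minEnclosingCircle(r[:,:2].astype(np.float32)); print(len(r),r.mean(0),np.median(r[:,2]),cx,cy,rad)
E
```

```text
top (array([ 353, 2547, 1005,  103,  689,  889,   34,   18,  108,  416,   91,
         93,   53,  270, 1309,   55,    0,    0]), array([-0.005,  0.   ,  0.005,  0.01 ,  0.015,  0.02 ,  0.025,  0.03 ,
        0.035,  0.04 ,  0.045,  0.05 ,  0.055,  0.06 ,  0.065,  0.07 ,
        0.075,  0.08 ,  0.085]))
1634 [ 0.41130273 -0.29427416  0.06667475] 0.0667533639142163 0.4031424820423126 -0.29737257957458496 0.06507881730794907
side (array([   1, 1128,   37,   43,  655, 1121,  203,  212,  321,  280,  184,
        295,  283,  320, 1351,    0,    0,    0]), array([-0.005,  0.   ,  0.005,  0.01 ,  0.015,  0.02 ,  0.025,  0.03 ,
        0.035,  0.04 ,  0.045,  0.05 ,  0.055,  0.06 ,  0.065,  0.07 ,
        0.075,  0.08 ,  0.085]))
1671 [ 0.40880107 -0.30091965  0.06607587] 0.06663581705283156 0.4035281538963318 -0.2955924868583679 0.06572969257831573
```

View pics/c0.png

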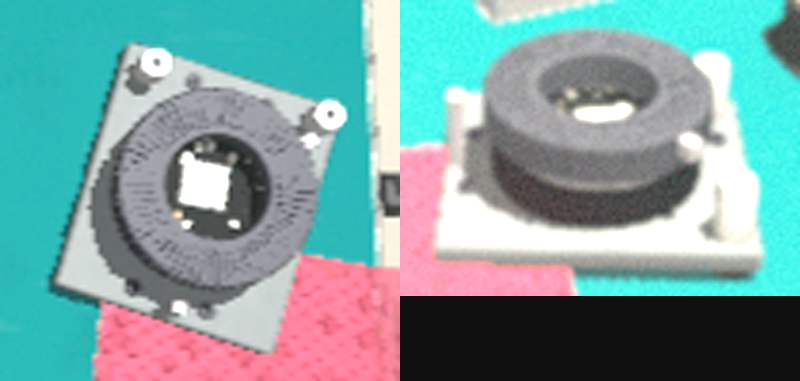

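In the crop, the top view has the ring centre at about (217,187), the lug at (312,140), the index post top at (178,307), and stand-offs at (156,63) and (330,115). The side view shows the lug at (690,147) and the post at (457,92).

```bash
cat > h.py <<'E'
import cv2,numpy as np
from rig import robot
def ray(n,u,v,z,c=None):
    c=c or robot.camera_params(n);R=cv2.Rodrigues(np.array(c['rvec']))[0];t=np.array(c['tvec']).ravel()
    d=R.T@np.array([(u-c['K'][0][2])/c['K'][0][0],(v-c['K'][1][2])/c['K'][1][1],1]);o=-R.T@t
    return o+d*(z-o[2])/d[2]
E
python3 - <<'E'
from h import *
from scipy.optimize import least_squares
for n,(u0,u1,v0,v1) in {'top':(330,420,195,285),'side':(245,340,262,330)}.items():
    d=np.load(f'pics/{n}0.npy');c=robot.camera_params(n);R=cv2.Rodrigues(np.array(c['rvec']))[0]
    v,u=np.mgrid[v0:v1,u0:u1];z=d[v,u];K=c['K']
    P=np.stack([(u-K[0][2])/K[0][0]*z,(v-K[1][2])/K[1][1]*z,z],-1)-np.array(c['tvec']).ravel()
    W=(P@R)[z>0]; r=W[(W[:,2]>.064)&(W[:,2]<.071)][:,:2]
    # fit annulus 29..55
    f=lambda p:(lambda q:np.maximum(q-.055,0)+np.maximum(.029-q,0))(np.hypot(*(r-p).T))
    print(n,least_squares(f,np.median(r,0),loss='soft_l1',f_scale=.001).x)
T=lambda x,y,z:ray('top',320+x/3.81-.37,190+y/3.81-.37,z)
S=lambda x,y,z:ray('side',235+(x-400)/3.478-.36,255+y/3.478-.36,z)
C=T(217,187,.0665);print('centre',C)
for nm,p,z in [('lug',(312,140),.064),('post',(178,307),.059),('spA',(156,63),.05),('spB',(330,115),.05)]:
    w=T(*p,z);print(nm,w,np.linalg.norm((w-C)[:2]),np.degrees(np.arctan2(*(w-C)[1::-1])))
print('side lug',S(690,140,.064),'post',S(457,92,.059),'spA',S(712,60,.05),'spB',S(740,175,.05))
print('side centre', S(600,88,.0665))
E
```

```text
top [ 0.41260516 -0.29482913]
side [ 0.41124219 -0.29366367]
centre [ 0.41209188 -0.29339013  0.0665    ]
lug [ 0.43903708 -0.34754728  0.064     ] 0.06048999905889646 -63.54794414501733
post [ 0.34689557 -0.27161022  0.059     ] 0.06873808056240349 161.52724774283678
spA [ 0.48411701 -0.26480887  0.05      ] 0.07748876257026746 21.64434278304846
spB [ 0.45532579 -0.36233354  0.05      ] 0.08137791363943038 -57.90847584347829
side lug [ 0.43825675 -0.34445214  0.064     ] post [ 0.34778076 -0.26888943  0.059     ] spA [ 0.48592269 -0.2605511   0.05      ] spB [ 0.45817345 -0.3573762   0.05      ]
side centre [ 0.41175152 -0.29554943  0.0665    ]
```

```bash
python3 - <<'E'
from h import *
d=np.load('pics/top0.npy');c=robot.camera_params('top');R=cv2.Rodrigues(np.array(c['rvec']))[0]
v,u=np.mgrid[0:420,0:560];z=d;K=c['K']
P=np.stack([(u-K[0][2])/K[0][0]*z,(v-K[1][2])/K[1][1]*z,z],-1)-np.array(c['tvec']).ravel()
W=(P@R)[(z>0)]
for lo,hi in [(.1,.15),(.15,.2),(.2,.25),(.25,.3),(.3,.4),(.4,.8)]:
    m=W[(W[:,2]>lo)&(W[:,2]<hi)&(W[:,0]>.2)&(W[:,1]>-.5)]
    print(lo,len(m), m.min(0) if len(m) else '',m.max(0) if len(m) else '')
for n,px in [('top',[(190,253),(296,233)])]:
    for p in px: print(ray('top',*p,.2))
E
```

```text
0.1 1366 [ 0.37230243 -0.12156387  0.10000705] [0.60307294 0.21730362 0.1493671 ]
0.15 520 [ 0.37490694 -0.12170123  0.15012477] [0.53976522 0.10585574 0.1998769 ]
0.2 13169 [ 0.37481809 -0.12152784  0.20007805] [0.64025307 0.10117737 0.21173142]
0.25 0  
0.3 0  
0.4 0  
[0.36832141 0.07052131 0.2       ]
[ 0.40602674 -0.1181304   0.2       ]
```

Request:
{"name": "send_rows", "arguments": {"force": 20, "plan": [{"tz": 0.055,"claw": 0},{"tz": 0.055,"claw": 0},{"tx": 0.0217,"ty": -0.0557,"claw": 0},{"tx": 0.0217,"ty": -0.0557,"claw": 0},{"tx": 0.0217,"ty": -0.0557,"claw": 0}]}}

```text
$.plan[0]: bad value
```

Request:
{"name": "send_rows", "arguments": {"plan": [{"tx": 0.0217,"ty": -0.0557},{"tx": 0.0217,"ty": -0.0557},{"tx": 0.0217,"ty": -0.0557},{"tx": 0.0217,"ty": -0.0557},{"tx": 0.0217,"ty": -0.0557}]}}

```text
$.plan[0]: bad value
```

Request:
{"name": "send_rows", "arguments": {"plan": [{"tx": 0.0217,"ty": -0.0557},{"tx": 0.0217,"ty": -0.0557},{"tx": -0.0176,"ty": -0.0504},{"tx": -0.0176,"ty": -0.0504},{"tx": -0.0176,"ty": -0.0504}]}}

```text
$.plan[0]: bad value
```

Request:
{"name": "send_rows", "arguments": {"force": 20, "plan": [{"tx": 0,"ty": 0,"tz": 0.055,"wx": 0,"wy": 0,"wz": 0,"claw": 0},{"tx": 0,"ty": 0,"tz": 0.055,"wx": 0,"wy": 0,"wz": 0,"claw": 0},{"tx": 0.0217,"ty": -0.0557,"tz": 0,"wx": 0,"wy": 0,"wz": 0,"claw": 0},{"tx": 0.0217,"ty": -0.0557,"tz": 0,"wx": 0,"wy": 0,"wz": 0,"claw": 0},{"tx": 0.0217,"ty": -0.0557,"tz": 0,"wx": 0,"wy": 0,"wz": 0,"claw": 0}]}}

```text
t: 0.72
tcp_pos: [0.3485, 0.3882, 0.3209]
ee_rot: [0.233, 0.973, -0.0, 0.0]
wrist_force: [0.9, 0.2, 1.5]
opening: -0.0001
gripper_force: 0.0
```

Request:
{"name": "send_rows", "arguments": {"plan": [{"tx": 0.022,"ty": -0.056,"tz": 0,"wx": 0,"wy": 0,"wz": 0,"claw": 0},{"tx": 0.022,"ty": -0.056,"tz": 0,"wx": 0,"wy": 0,"wz": 0,"claw": 0},{"tx": 0.022,"ty": -0.056,"tz": 0,"wx": 0,"wy": 0,"wz": 0,"claw": 0},{"tx": 0.022,"ty": -0.056,"tz": 0,"wx": 0,"wy": 0,"wz": 0,"claw": 0},{"tx": 0.022,"ty": -0.056,"tz": 0,"wx": 0,"wy": 0,"wz": 0,"claw": 0}]}}

```text
t: 1.35
tcp_pos: [0.4583, 0.1083, 0.3212]
ee_rot: [0.233, 0.973, 0.0, -0.0]
wrist_force: [1.5, 0.9, -0.3]
opening: 0.0001
gripper_force: 0.0
```

Request:
{"name": "send_rows", "arguments": {"plan": [{"tx": 0.022,"ty": -0.056,"tz": 0,"wx": 0,"wy": 0,"wz": 0,"claw": 0},{"tx": 0,"ty": -0.056,"tz": 0,"wx": 0,"wy": 0,"wz": 0,"claw": 0},{"tx": -0.018,"ty": -0.05,"tz": 0,"wx": 0,"wy": 0,"wz": 0,"claw": 0},{"tx": -0.018,"ty": -0.05,"tz": 0,"wx": 0,"wy": 0,"wz": 0,"claw": 0},{"tx": -0.018,"ty": -0.05,"tz": 0,"wx": 0,"wy": 0,"wz": 0,"claw": 0}]}}

```text
t: 1.98
tcp_pos: [0.425, -0.1533, 0.3211]
ee_rot: [0.233, 0.973, 0.0, -0.0]
wrist_force: [1.0, -1.3, -0.4]
opening: 0.0001
gripper_force: 0.0
```

Next I'll go to (0.412, -0.252) and descend to z ≈ 0.10.

Request:
{"name": "send_rows", "arguments": {"plan": [{"tx": -0.006,"ty": -0.05,"tz": 0,"wx": 0,"wy": 0,"wz": 0,"claw": 0},{"tx": -0.007,"ty": -0.049,"tz": -0.03,"wx": 0,"wy": 0,"wz": 0,"claw": 0},{"tx": 0,"ty": 0,"tz": -0.062,"wx": 0,"wy": 0,"wz": 0,"claw": 0},{"tx": 0,"ty": 0,"tz": -0.062,"wx": 0,"wy": 0,"wz": 0,"claw": 0},{"tx": 0,"ty": 0,"tz": -0.062,"wx": 0,"wy": 0,"wz": 0,"claw": 0}]}}

```text
t: 2.6
tcp_pos: [0.4129, -0.2507, 0.1035]
ee_rot: [0.233, 0.973, -0.0, 0.0]
wrist_force: [2.2, 0.8, -0.5]
opening: 0.0
gripper_force: 0.0
```

```bash
python3 - <<'E'
from h import *
s=robot.get_state();print(s['t'],s['tcp_pos'],s['wrist_force'],s['qpos'])
p,d=robot.capture('side');q,_=robot.capture('wrist')
o=np.hstack([cv2.resize(p[200:340,200:350],(400,373)),cv2.resize(q,(400,300))[:,:].copy() if 0 else cv2.copyMakeBorder(cv2.resize(q,(400,300)),0,73,0,0,cv2.BORDER_CONSTANT)])
cv2.imwrite('pics/c1.png',cv2.convertScaleAbs(o,alpha=1.4,beta=10))
import math
# circle increments 18 deg from 90 deg, r=.042
a=np.radians(90+18*np.arange(21));x=.042*np.cos(a);y=.042*np.sin(a)
print(np.round(np.c_[np.diff(x),np.diff(y)]*1000,1).tolist())
E
```

```text
2.6 [ 0.41294703 -0.25074623  0.10346173] [ 2.20337582  0.75559321 -0.54004385] [-0.02336949  0.37159439  0.59547165  2.07692567 -0.29558923  0.77414028
  1.85497122]
[[-13.0, -2.1], [-11.7, -6.0], [-9.3, -9.3], [-6.0, -11.7], [-2.1, -13.0], [2.1, -13.0], [6.0, -11.7], [9.3, -9.3], [11.7, -6.0], [13.0, -2.1], [13.0, 2.1], [11.7, 6.0], [9.3, 9.3], [6.0, 11.7], [2.1, 13.0], [-2.1, 13.0], [-6.0, 11.7], [-9.3, 9.3], [-11.7, 6.0], [-13.0, 2.1]]
```

View pics/c1.png

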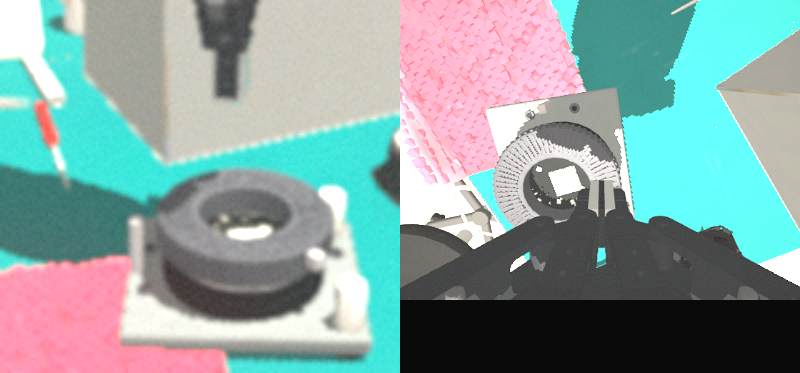

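The side crop shows the fingertips at (228,97), above the far part of the ring. The wrist view shows the tips at (600,185), near the ring's rim. I'll check the projected TCP against this.

```bash
python3 - <<'E'
from h import *
s=robot.get_state();print(s['t'],s['tcp_pos'])
c=robot.camera_params('side')
for P in [s['tcp_pos'],[.412,-.252,.0665],[.412,-.294,.0665]]:
    u=cv2.projectPoints(np.array([P],float),np.array(c['rvec']),np.array(c['tvec']),np.array(c['K']),None)[0].ravel()
    print(u,(u-200)/.375)
E
```

```text
2.7 [ 0.40886694 -0.24860791  0.10034128]
[282.41333917 249.45921052] [219.76890446 131.89122806]
[284.31529265 267.17612909] [224.84078041 179.13634423]
[291.98576725 279.44104145] [245.29537933 211.84277721]
```

```bash
python3 - <<'E'
from h import *
for n in ['side','top']:
    s=robot.get_state();print(s['t'],s['tcp_pos'],s['wrist_force'])
    p,d=robot.capture(n);c=robot.camera_params(n);R=cv2.Rodrigues(np.array(c['rvec']))[0];K=c['K']
    v,u=np.mgrid[0:420,0:560];P=np.stack([(u-K[0][2])/K[0][0]*d,(v-K[1][2])/K[1][1]*d,d],-1)-np.array(c['tvec']).ravel()
    W=P@R
    m=(d>0)&(np.hypot(W[...,0]-.41,W[...,1]+.25)<.045)&(W[...,2]>.078)&(W[...,2]<.2)
    w=W[m];print(n,len(w))
    for lo in np.arange(.075,.2,.01):
        k=w[(w[:,2]>lo)&(w[:,2]<lo+.01)]
        if len(k): print(round(lo,3),len(k),k.min(0).round(3),k.max(0).round(3))
    if n=='side': cv2.imwrite('pics/c2.png',cv2.convertScaleAbs(cv2.resize(p[200:300,240:340],(600,600),interpolation=cv2.INTER_CUBIC),alpha=1.6,beta=20))
E
```

```text
2.7 [ 0.40886694 -0.24860791  0.10034128] [-0.86337872  0.2277322   0.81053645]
side 515
0.115 22 [ 0.399 -0.259  0.121] [ 0.413 -0.248  0.125]
0.125 64 [ 0.396 -0.263  0.125] [ 0.419 -0.248  0.134]
0.135 76 [ 0.396 -0.264  0.135] [ 0.418 -0.248  0.145]
0.145 74 [ 0.396 -0.264  0.145] [ 0.422 -0.247  0.155]
0.155 37 [ 0.396 -0.265  0.155] [ 0.426 -0.245  0.164]
0.165 85 [ 0.384 -0.283  0.165] [ 0.432 -0.231  0.175]
0.175 71 [ 0.38  -0.292  0.175] [ 0.421 -0.251  0.185]
0.185 65 [ 0.38  -0.292  0.185] [ 0.431 -0.242  0.195]
0.195 21 [ 0.4   -0.293  0.195] [ 0.43  -0.245  0.2  ]
2.75 [ 0.41077371 -0.24998794  0.10355081] [0.57201651 0.21348098 0.99927067]
top 0
```

View pics/c2.png

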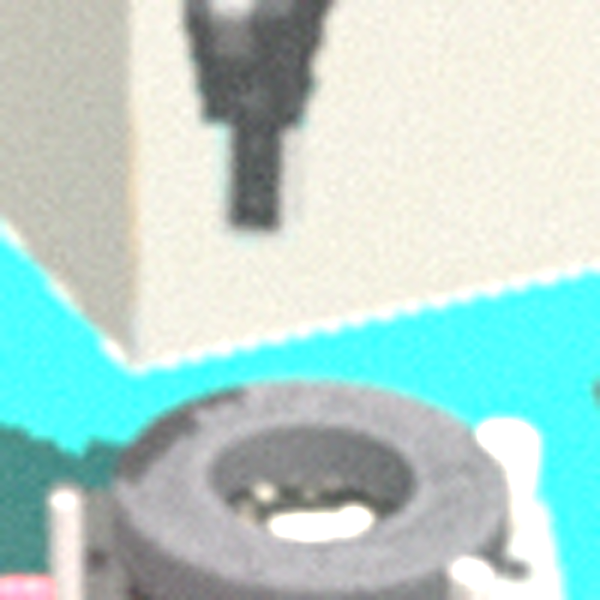

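The visible fingertip ends at about z = 0.12, roughly 20 mm above the reported TCP. I'll find contact by force, in small steps.

Request:
{"name": "send_rows", "arguments": {"plan": [{"tx": 0.001,"ty": -0.002,"tz": -0.02,"wx": 0,"wy": 0,"wz": 0,"claw": 0},{"tx": 0,"ty": 0,"tz": -0.012,"wx": 0,"wy": 0,"wz": 0,"claw": 0},{"tx": 0,"ty": 0,"tz": 0,"wx": 0,"wy": 0,"wz": 0,"claw": 0}]}}

```text
t: 3.18
tcp_pos: [0.4146, -0.2529, 0.0742]
ee_rot: [0.233, 0.973, 0.0, 0.001]
wrist_force: [0.0, -0.1, 0.0]
opening: 0.0
gripper_force: 0.0
```

Request:
{"name": "send_rows", "arguments": {"plan": [{"tx": 0,"ty": 0,"tz": -0.004,"wx": 0,"wy": 0,"wz": 0,"claw": 0},{"tx": 0,"ty": 0,"tz": 0,"wx": 0,"wy": 0,"wz": 0,"claw": 0}]}}

```text
t: 3.42
tcp_pos: [0.4143, -0.2528, 0.0696]
ee_rot: [0.233, 0.973, 0.0, 0.0]
wrist_force: [-0.0, -0.6, 0.3]
opening: 0.0003
gripper_force: 0.0
```

Request:
{"name": "send_rows", "arguments": {"plan": [{"tx": 0,"ty": 0,"tz": -0.002,"wx": 0,"wy": 0,"wz": 0,"claw": 0},{"tx": 0,"ty": 0,"tz": 0,"wx": 0,"wy": 0,"wz": 0,"claw": 0}]}}

```text
t: 3.68
tcp_pos: [0.414, -0.2528, 0.0672]
ee_rot: [0.233, 0.973, 0.0, -0.0]
wrist_force: [-0.1, -0.6, 0.0]
opening: 0.0003
gripper_force: 0.0
```

Request:
{"name": "send_rows", "arguments": {"plan": [{"tx": -0.002,"ty": 0.001,"tz": -0.003,"wx": 0,"wy": 0,"wz": 0,"claw": 0},{"tx": 0,"ty": 0,"tz": 0,"wx": 0,"wy": 0,"wz": 0,"claw": 0}]}}

```text
t: 3.92
tcp_pos: [0.4116, -0.2516, 0.064]
ee_rot: [0.233, 0.973, 0.0, -0.0]
wrist_force: [-1.3, -0.8, 0.5]
opening: 0.0
gripper_force: 0.0
```

```bash
python3 - <<'E'
from h import *
s=robot.get_state();print(s['t'],s['tcp_pos'],s['wrist_force'])
p,d=robot.capture('side')
cv2.imwrite('pics/c3.png',cv2.convertScaleAbs(cv2.resize(p[220:320,240:340],(600,600),interpolation=cv2.INTER_CUBIC),alpha=1.6,beta=20))
E
```

```text
3.925 [ 0.41163497 -0.25159953  0.06395334] [-1.25095666 -0.79796271  0.52410238]
```

View pics/c3.png

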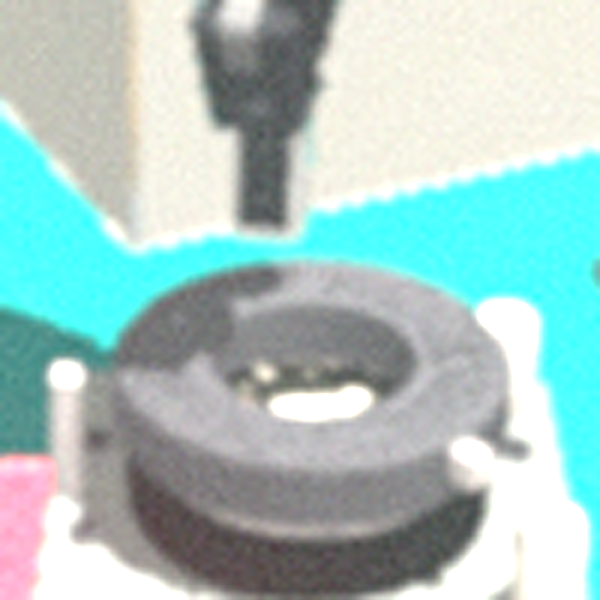

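The tip at crop (265,230) is still about 18 mm above the far ring face, so I'll keep going down.

Request:
{"name": "send_rows", "arguments": {"plan": [{"tx": 0,"ty": 0,"tz": -0.007,"wx": 0,"wy": 0,"wz": 0,"claw": 0},{"tx": 0,"ty": 0,"tz": -0.002,"wx": 0,"wy": 0,"wz": 0,"claw": 0},{"tx": 0,"ty": 0,"tz": 0,"wx": 0,"wy": 0,"wz": 0,"claw": 0}]}}

```text
t: 4.35
tcp_pos: [0.4119, -0.2518, 0.0549]
ee_rot: [0.233, 0.973, 0.0, -0.0]
wrist_force: [0.3, 0.5, 0.2]
opening: 0.0002
gripper_force: 0.0
```

Request:
{"name": "send_rows", "arguments": {"plan": [{"tx": 0,"ty": 0,"tz": -0.003,"wx": 0,"wy": 0,"wz": 0,"claw": 0},{"tx": 0,"ty": 0,"tz": 0,"wx": 0,"wy": 0,"wz": 0,"claw": 0}]}}

```text
t: 4.6
tcp_pos: [0.412, -0.2518, 0.0521]
ee_rot: [0.233, 0.973, 0.0, -0.0]
wrist_force: [0.2, 0.3, 1.4]
opening: 0.0002
gripper_force: 0.0
```

Request:
{"name": "send_rows", "arguments": {"plan": [{"tx": 0,"ty": 0,"tz": -0.003,"wx": 0,"wy": 0,"wz": 0,"claw": 0},{"tx": 0,"ty": 0,"tz": 0,"wx": 0,"wy": 0,"wz": 0,"claw": 0}]}}

```text
t: 4.85
tcp_pos: [0.412, -0.2518, 0.049]
ee_rot: [0.233, 0.973, 0.0, -0.0]
wrist_force: [-0.3, -0.2, 0.5]
opening: 0.0001
gripper_force: 0.0
```

Request:
{"name": "send_rows", "arguments": {"plan": [{"tx": 0,"ty": 0,"tz": -0.002,"wx": 0,"wy": 0,"wz": 0,"claw": 0},{"tx": 0,"ty": 0,"tz": 0,"wx": 0,"wy": 0,"wz": 0,"claw": 0}]}}

```text
t: 5.1
tcp_pos: [0.412, -0.2517, 0.0471]
ee_rot: [0.233, 0.973, 0.0, -0.0]
wrist_force: [0.2, -1.4, -0.0]
opening: 0.0003
gripper_force: 0.0
```

Request:
{"name": "send_rows", "arguments": {"plan": [{"tx": 0,"ty": 0,"tz": -0.002,"wx": 0,"wy": 0,"wz": 0,"claw": 0},{"tx": 0,"ty": 0,"tz": 0,"wx": 0,"wy": 0,"wz": 0,"claw": 0}]}}

```text
t: 5.35
tcp_pos: [0.4122, -0.2519, 0.0452]
ee_rot: [0.233, 0.973, 0.0, 0.0]
wrist_force: [0.1, 0.6, 1.5]
opening: 0.0
gripper_force: 0.8
```

Request:
{"name": "send_rows", "arguments": {"plan": [{"tx": 0,"ty": 0,"tz": -0.002,"wx": 0,"wy": 0,"wz": 0,"claw": 0},{"tx": 0,"ty": 0,"tz": 0,"wx": 0,"wy": 0,"wz": 0,"claw": 0}]}}

```text
t: 5.6
tcp_pos: [0.4122, -0.2518, 0.0433]
ee_rot: [0.233, 0.973, 0.0, 0.0]
wrist_force: [-0.8, 0.1, 3.9]
opening: -0.0003
gripper_force: 2.2
```

Contact is at about z = 0.046. I'll press 1 mm more and start rolling in 18° steps.

Request:
{"name": "send_rows", "arguments": {"plan": [{"tx": 0,"ty": 0,"tz": -0.001,"wx": 0,"wy": 0,"wz": 0,"claw": 0},{"tx": -0.013,"ty": -0.0021,"tz": 0,"wx": 0,"wy": 0,"wz": 0,"claw": 0},{"tx": -0.0117,"ty": -0.006,"tz": 0,"wx": 0,"wy": 0,"wz": 0,"claw": 0},{"tx": -0.0093,"ty": -0.0093,"tz": 0,"wx": 0,"wy": 0,"wz": 0,"claw": 0},{"tx": -0.006,"ty": -0.0117,"tz": 0,"wx": 0,"wy": 0,"wz": 0,"claw": 0}]}}

```text
t: 6.22
tcp_pos: [0.3724, -0.2808, 0.0425]
ee_rot: [0.232, 0.973, 0.0, 0.0]
wrist_force: [1.9, 2.1, 5.5]
opening: -0.0003
gripper_force: 2.9
```

```bash
cat > lug.py <<'E'
from h import *
C=np.array([.412,-.2942]); p,d=robot.capture('side');q,e=robot.capture('top')
# unwrap a polar strip at lug radius/height: brightness along rim
ang=np.arange(-180,180,2)
def samp(n,im,r,z):
    c=robot.camera_params(n);W=np.c_[C[0]+r*np.cos(np.radians(ang)),C[1]+r*np.sin(np.radians(ang)),np.full(len(ang),z)]
    uv=cv2.projectPoints(W,np.array(c['rvec']),np.array(c['tvec']),np.array(c['K']),None)[0].reshape(-1,2).astype(np.float32)
    return cv2.remap(cv2.cvtColor(im,cv2.COLOR_BGR2GRAY),uv[None],None,cv2.INTER_LINEAR)[0]
for n,im in (('top',q),('side',p)):
    b=np.mean([samp(n,im,r,.0645) for r in (.058,.060,.062)],0)
    print(n,[(int(ang[i]),int(b[i])) for i in np.argsort(-b)[:10]])
s=robot.get_state();print(s['t'],s['tcp_pos'],s['wrist_force'])
x,y=s['tcp_pos'][:2]-C;print('finger r,ang',np.hypot(x,y),np.degrees(np.arctan2(y,x)))
import sys
cv2.imwrite(sys.argv[1],cv2.convertScaleAbs(np.hstack([cv2.resize(q[190:290,320:420],(400,400),interpolation=cv2.INTER_CUBIC),cv2.resize(p[240:340,240:340],(400,400),interpolation=cv2.INTER_CUBIC)]),alpha=1.5,beta=15))
E
python3 lug.py pics/l1.png
```

```text
top [(2, 194), (4, 192), (0, 179), (6, 151), (-2, 146), (44, 145), (-26, 145), (-8, 145), (28, 144), (-16, 144)]
side [(12, 245), (10, 244), (8, 239), (6, 238), (14, 237), (4, 236), (2, 228), (-4, 224), (0, 223), (-2, 222)]
6.325 [ 0.37177512 -0.28240372  0.04261088] [-1.82235707 -0.72003112  5.53047838]
finger r,ang 0.04191889159429021 163.65578973335852
```

View pics/l1.png

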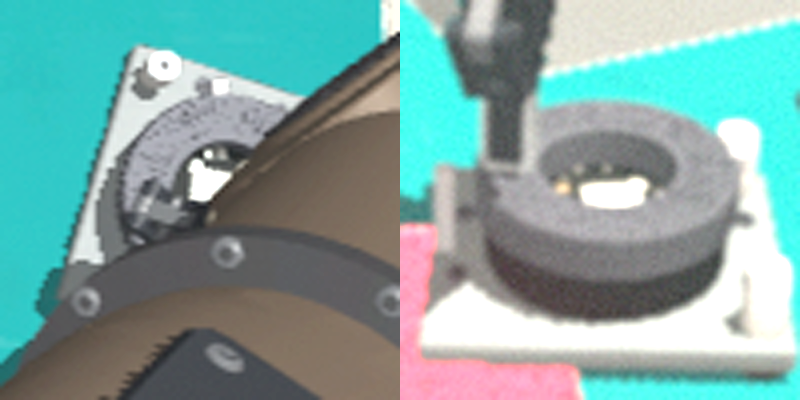

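Top-view crop (220,87) shows the lug at about +2°, having turned roughly 66° for 74° of finger travel. The grip is good, so I'll continue.

Request:
{"name": "send_rows", "arguments": {"plan": [{"tx": -0.0021,"ty": -0.013,"tz": 0,"wx": 0,"wy": 0,"wz": 0,"claw": 0},{"tx": 0.0021,"ty": -0.013,"tz": 0,"wx": 0,"wy": 0,"wz": 0,"claw": 0},{"tx": 0.006,"ty": -0.0117,"tz": 0,"wx": 0,"wy": 0,"wz": 0,"claw": 0},{"tx": 0.0093,"ty": -0.0093,"tz": 0,"wx": 0,"wy": 0,"wz": 0,"claw": 0},{"tx": 0.0117,"ty": -0.006,"tz": 0.0002,"wx": 0,"wy": 0,"wz": 0,"claw": 0}]}}

```text
t: 6.95
tcp_pos: [0.3987, -0.3343, 0.0425]
ee_rot: [0.233, 0.972, 0.0, -0.0]
wrist_force: [-2.3, 1.4, 6.0]
opening: -0.0003
gripper_force: 3.0
```

Request:
{"name": "send_rows", "arguments": {"plan": [{"tx": 0.013,"ty": -0.0021,"tz": 0,"wx": 0,"wy": 0,"wz": 0,"claw": 0},{"tx": 0.013,"ty": 0.0021,"tz": 0,"wx": 0,"wy": 0,"wz": 0,"claw": 0},{"tx": 0.0117,"ty": 0.006,"tz": 0,"wx": 0,"wy": 0,"wz": 0,"claw": 0},{"tx": 0.0093,"ty": 0.0093,"tz": 0,"wx": 0,"wy": 0,"wz": 0,"claw": 0},{"tx": 0.006,"ty": 0.0117,"tz": 0.0002,"wx": 0,"wy": 0,"wz": 0,"claw": 0}]}}

```text
t: 7.58
tcp_pos: [0.4527, -0.308, 0.043]
ee_rot: [0.233, 0.972, -0.001, 0.001]
wrist_force: [-1.1, -1.9, 5.4]
opening: 0.0002
gripper_force: 2.8
```

```bash
python3 lug.py pics/l2.png
```

```text
top [(140, 87), (142, 87), (144, 87), (146, 87), (148, 87), (152, 87), (138, 87), (154, 87), (136, 87), (156, 86)]
side [(-4, 209), (-6, 209), (-8, 206), (-2, 202), (-10, 200), (0, 195), (-12, 191), (2, 188), (-14, 181), (4, 176)]
7.675 [ 0.45340105 -0.30612135  0.04286992] [1.80827417 0.4361549  6.20440414]
finger r,ang 0.04308324182788183 -16.063645907119408
```

Request:
{"name": "send_rows", "arguments": {"plan": [{"tx": 0.0021,"ty": 0.013,"tz": 0,"wx": 0,"wy": 0,"wz": 0,"claw": 0},{"tx": -0.0021,"ty": 0.013,"tz": 0,"wx": 0,"wy": 0,"wz": 0,"claw": 0},{"tx": -0.006,"ty": 0.0117,"tz": 0,"wx": 0,"wy": 0,"wz": 0,"claw": 0},{"tx": -0.0093,"ty": 0.0093,"tz": 0,"wx": 0,"wy": 0,"wz": 0,"claw": 0},{"tx": -0.0117,"ty": 0.006,"tz": 0.0002,"wx": 0,"wy": 0,"wz": 0,"claw": 0}]}}

```text
t: 8.3
tcp_pos: [0.4263, -0.2542, 0.0434]
ee_rot: [0.232, 0.973, -0.0, 0.001]
wrist_force: [2.1, -2.6, 5.6]
opening: 0.0003
gripper_force: 2.7
```

Request:
{"name": "send_rows", "arguments": {"plan": [{"tx": -0.013,"ty": 0.0021,"tz": 0,"wx": 0,"wy": 0,"wz": 0,"claw": 0},{"tx": -0.013,"ty": -0.0021,"tz": 0,"wx": 0,"wy": 0,"wz": 0,"claw": 0},{"tx": -0.0117,"ty": -0.006,"tz": 0,"wx": 0,"wy": 0,"wz": 0,"claw": 0},{"tx": -0.0093,"ty": -0.0093,"tz": 0,"wx": 0,"wy": 0,"wz": 0,"claw": 0},{"tx": -0.006,"ty": -0.0117,"tz": 0.0002,"wx": 0,"wy": 0,"wz": 0,"claw": 0}]}}

```text
t: 8.93
tcp_pos: [0.3724, -0.2809, 0.0433]
ee_rot: [0.232, 0.973, 0.0, 0.001]
wrist_force: [2.0, 2.4, 6.0]
opening: -0.0001
gripper_force: 2.9
```

```bash
python3 lug.py pics/l3.png
```

```text
top [(2, 145), (44, 145), (-26, 145), (-8, 145), (0, 145), (-10, 144), (-16, 144), (-2, 144), (-4, 144), (28, 144)]
side [(12, 245), (10, 244), (8, 239), (6, 238), (4, 236), (14, 236), (2, 229), (-52, 221), (0, 220), (-2, 214)]
9.025 [ 0.3717878  -0.28239791  0.04343216] [-1.47043294 -1.44700963  5.22958895]
finger r,ang 0.04190835862653709 163.64329363874083
```

View pics/l3.png

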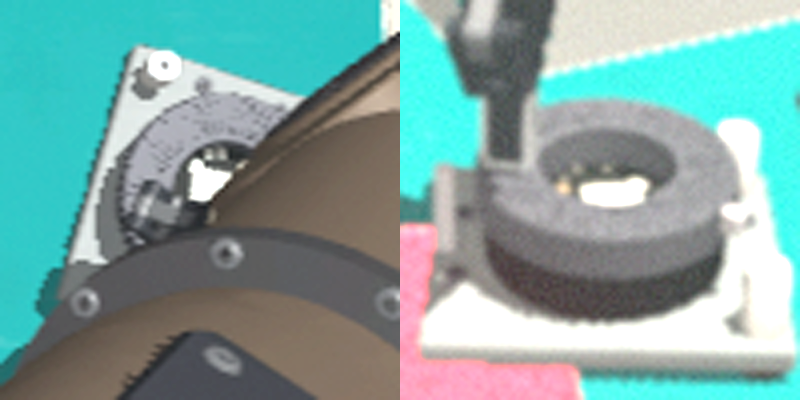

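The side crop shows the lug at (737,212), to the right of the ring next to stand-off B. That is about -47°, so it passed the post once and has roughly 208° left. I'll continue with 13 rows and then check.

Request:
{"name": "send_rows", "arguments": {"plan": [{"tx": -0.0021,"ty": -0.013,"tz": 0,"wx": 0,"wy": 0,"wz": 0,"claw": 0},{"tx": 0.0021,"ty": -0.013,"tz": 0,"wx": 0,"wy": 0,"wz": 0,"claw": 0},{"tx": 0.006,"ty": -0.0117,"tz": 0,"wx": 0,"wy": 0,"wz": 0,"claw": 0},{"tx": 0.0093,"ty": -0.0093,"tz": 0,"wx": 0,"wy": 0,"wz": 0,"claw": 0},{"tx": 0.0117,"ty": -0.006,"tz": 0.0002,"wx": 0,"wy": 0,"wz": 0,"claw": 0}]}}

```text
t: 9.65
tcp_pos: [0.3987, -0.3343, 0.0433]
ee_rot: [0.233, 0.972, 0.0, -0.0]
wrist_force: [-2.0, 1.5, 6.8]
opening: -0.0001
gripper_force: 3.1
```

Request:
{"name": "send_rows", "arguments": {"plan": [{"tx": 0.013,"ty": -0.0021,"tz": 0,"wx": 0,"wy": 0,"wz": 0,"claw": 0},{"tx": 0.013,"ty": 0.0021,"tz": 0,"wx": 0,"wy": 0,"wz": 0,"claw": 0},{"tx": 0.0117,"ty": 0.006,"tz": 0,"wx": 0,"wy": 0,"wz": 0,"claw": 0},{"tx": 0.0093,"ty": 0.0093,"tz": 0,"wx": 0,"wy": 0,"wz": 0,"claw": 0},{"tx": 0.006,"ty": 0.0117,"tz": 0.0002,"wx": 0,"wy": 0,"wz": 0,"claw": 0}]}}

```text
t: 10.28
tcp_pos: [0.4527, -0.3081, 0.0439]
ee_rot: [0.233, 0.972, -0.001, 0.001]
wrist_force: [-0.8, -2.4, 4.9]
opening: 0.0
gripper_force: 2.8
```

```bash
python3 - <<'E'
from h import *
w=ray('side',324.3,293,.063);C=np.array([.412,-.2942]);print(w,np.hypot(*(w[:2]-C)),np.degrees(np.arctan2(*(w[:2]-C)[::-1])))
E
python3 lug.py pics/l4.png
```

```text
[ 0.45056057 -0.34090764  0.063     ] 0.0605683200853169 -50.45783645204251
top [(144, 87), (140, 87), (142, 87), (146, 87), (154, 87), (150, 87), (152, 87), (148, 87), (156, 87), (138, 86)]
side [(-4, 208), (-6, 208), (-8, 206), (-2, 201), (-10, 198), (0, 194), (-12, 189), (2, 186), (-14, 182), (-16, 176)]
10.375 [ 0.45341408 -0.30615987  0.04367254] [1.63732566 1.13410223 5.86566244]
finger r,ang 0.043106431073646034 -16.108063778408866
```

Request:
{"name": "send_rows", "arguments": {"plan": [{"tx": 0.0021,"ty": 0.013,"tz": 0,"wx": 0,"wy": 0,"wz": 0,"claw": 0},{"tx": -0.0021,"ty": 0.013,"tz": 0,"wx": 0,"wy": 0,"wz": 0,"claw": 0},{"tx": -0.006,"ty": 0.0117,"tz": 0,"wx": 0,"wy": 0,"wz": 0,"claw": 0},{"tx": -0.005,"ty": 0.005,"tz": 0,"wx": 0,"wy": 0,"wz": 0,"claw": 0},{"tx": 0,"ty": 0,"tz": 0,"wx": 0,"wy": 0,"wz": 0,"claw": 0}]}}

```text
t: 11.0
tcp_pos: [0.4415, -0.2638, 0.0438]
ee_rot: [0.232, 0.973, 0.0, 0.001]
wrist_force: [0.2, 2.0, 7.0]
opening: -0.0002
gripper_force: 3.0
```

Request:
{"name": "send_rows", "arguments": {"plan": [{"tx": 0,"ty": 0,"tz": 0.01,"wx": 0,"wy": 0,"wz": 0,"claw": 0},{"tx": 0,"ty": 0,"tz": 0.06,"wx": 0,"wy": 0,"wz": 0,"claw": 0},{"tx": 0,"ty": 0,"tz": 0.06,"wx": 0,"wy": 0,"wz": 0,"claw": 0},{"tx": 0,"ty": 0,"tz": 0.06,"wx": 0,"wy": 0,"wz": 0,"claw": 0},{"tx": 0,"ty": 0,"tz": 0.03,"wx": 0,"wy": 0,"wz": 0,"claw": 0}]}}

```text
t: 11.62
tcp_pos: [0.4413, -0.2652, 0.2669]
ee_rot: [0.233, 0.972, -0.0, 0.002]
wrist_force: [0.3, -0.1, 0.1]
opening: -0.0002
gripper_force: 0.0
```

```bash
python3 lug.py pics/l5.png
```

```text
top [(44, 149), (-2, 148), (2, 148), (24, 148), (46, 148), (-4, 147), (0, 147), (4, 147), (-6, 147), (42, 147)]
side [(12, 223), (10, 222), (4, 220), (6, 219), (8, 219), (2, 211), (14, 208), (160, 208), (0, 202), (162, 197)]
11.725 [ 0.44217614 -0.26547691  0.26704873] [ 0.79126016 -0.30769964 -0.143924  ]
finger r,ang 0.04166071483101283 43.586792654384624
```

View pics/l5.png

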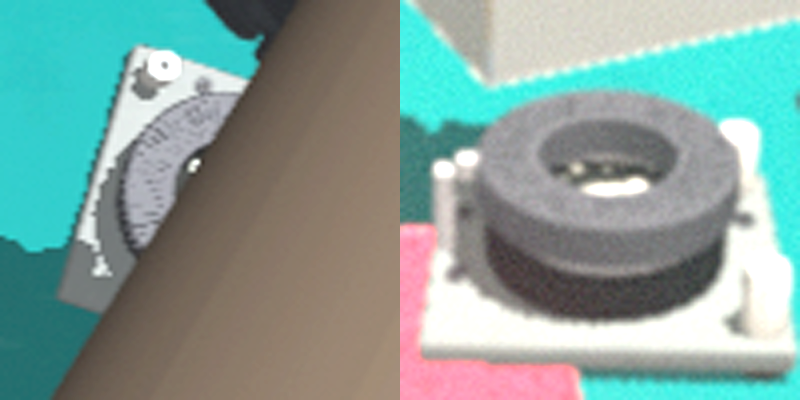

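The side crop shows the lug end at (467,158) and the post top at (442,168). I'll compute the angle between them.

```bash
python3 - <<'E'
from h import *
C=np.array([.412,-.2942])
for nm,u,v,z in [('lug',67,158,.065),('post',42,166,.059)]:
    w=ray('side',240+u/4-.4,240+v/4-.4,z)[:2]-C;print(nm,w,np.hypot(*w),np.degrees(np.arctan2(*w[::-1])))
p,d=robot.capture('side');q,e=robot.capture('wrist')
a=cv2.resize(p[265:310,240:285],(400,400),interpolation=cv2.INTER_CUBIC)
o=np.hstack([a,cv2.copyMakeBorder(cv2.resize(q,(400,300)),0,100,0,0,cv2.BORDER_CONSTANT)])
cv2.imwrite('pics/l6.png',cv2.convertScaleAbs(o,alpha=1.2,beta=5))
E
```

```text
lug [-0.05636519  0.01960128] 0.0596761604883739 160.82462548938778
post [-0.06573059  0.02570826] 0.07057920927967419 158.63875622709227
```

View pics/l6.png

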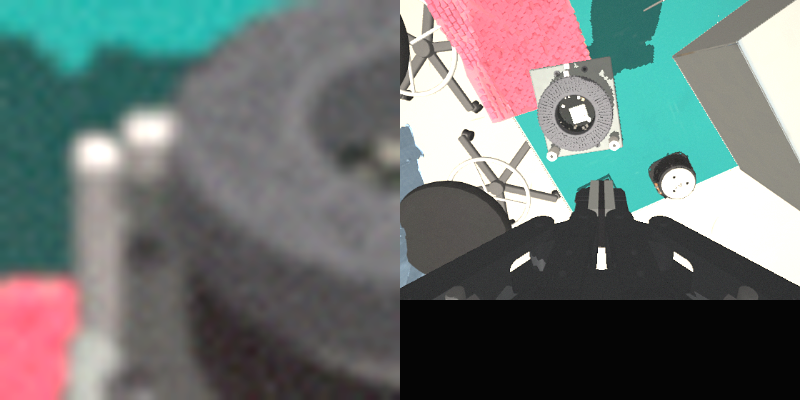

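The side crop has the post top at (97,150) and the lug at (150,128). Both lie at about 160° from the axis, so they are aligned within 2–3°. The wrist view shows both stand-offs upright and the hand clear, so I'm handing in.

```bash
python3 -c "
from rig import robot
print(robot.hand_in(), robot.get_state()['t'])"
```

```text
the job is handed in; nothing more can be done
the job is handed in; nothing more can be done
```

I rolled the ring counter-clockwise until its lug came round to the index post for the second time, within about 2–3° as measured in the side view, then lifted the hand clear and handed the job in at about 12 s; no verdict was returned.

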